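Rake the tumbler stones level in their drying tray

TASK

Rinsed tumbler stones are drying in the shallow tray, but two reddish-brown ones still sit on top of the green layer. With the red-headed hand rake, draw those two off into the bare strip of the tray so that both lie flat on its floor and the stones make one even layer; keep the gripper itself off the two stones. Then stand the rake back on the bench beside the tray, on its tines and handle end as you found it, and let go.

Things in the scene. Friction and masses are not known exactly. Their poses are not given: they have to be found in the camera images.
- rake: Hand rake, 0.2 kg, standing on its tine tips and handle end: red head bar 94 mm along y, top 97 mm up, five steel tines 22 mm apart; wooden handle 18 mm wide, 22 deep. Origin: mid-row at the tine tips, on the bench; z up. The handle runs to -x from the head: its axis slopes from 85 mm above the origin at the head to 10 mm at 200 mm behind it; grip across it 60 mm behind, where it is 63 mm up.
- tray: Fixed aluminium tray, 175 mm along x, 138 along y, walls 3 mm thick, 18 high, floor top at 4 mm. Origin: centre of its underside, on the bench; z up. Its +x part (x from +13 to +83 mm) holds one layer of six loose green stones, 34 x 41 x 26 mm, tops 30 mm above the bench; its -x part, towards the robot, is the bare strip (x from -84 to +13 mm).
- stone_a: Reddish-brown ceramic stone, a rounded block 32 x 30 x 26 mm, about 45 g. Origin at its centre. At the start it lies flat on top of the green layer, on the tray's -y side, its centre 43 mm above the bench.
- stone_b: Reddish-brown ceramic stone like stone_a, at the start on top of the green layer on the tray's +y side, its centre 43 mm above the bench.
Not all that is in view belongs to the job. What is meant by the rake is not blue, and is the larger of those in its own colour. What is shaped like the stone_b but orange is not meant.

How it is judged:
By the outcome, as a careful person would: the job done as asked, in the order asked, and still so for the second after the job is handed in, with the robot touching nothing.
It also fails if it takes over 48 s, if anything falls off the work surface, if the arm or the gripper's body presses on something with over 40 N, if the wrist force passes 120 N, or if a joint passes its speed limit or range.

ROBOT

A 6-joint arm with a two-finger parallel gripper is mounted at the origin on the work surface. World frame = base frame: x ahead of the robot, y to its left, z up, the work surface at z = 0. Lengths are in m, angles in degrees, forces in N, time in s.
With the tool pointing down it reaches from about 0.4 to 0.825 m from the base axis. Payload 7 kg.
Tool frame: the origin (TCP) lies midway between the tips of the shut fingers; the grasp point (between the pads) lies 19 mm behind it; z points along the fingers, y is the direction in which the jaws open and shut (so a half turn about z gives the same grasp; the last joint's range is limited). The gripper opens to 88 mm and grips with 3 to 60 N. Pads are 19 mm wide; open, the fingers measure 130 mm over their backs; the gripper's body (78 mm by 193 mm) begins 47 mm behind the grasp point.
Start: joints at [-56.946, 20.546, 0.682, 0, -70.136, -16.507], TCP at [0.192, -0.647, 0.227] pointing down, gripper open.
Joint ranges: [-176.03, 176.03], [-82.01, 121.73], [-58.28, 71.71], [-173.87, 95.51], [-174.79, -0.11], [-173.66, 173.66]. Speed limits (degrees/s): [136.94, 136.94, 172.46, 180, 180, 180].

INTERFACE

Orientations are given as [roll, pitch, yaw] about the fixed x, y, z axes, in that order (R = Rz(yaw) Ry(pitch) Rx(roll)).
In Python, from plant import get_state, capture, get_calibration, close_job, boxes_of, cut_out gives the robot as it stands.
- The arm moves only by the tool apply_moves, never from a script. Its argument "commands" is a list of rows, each an object with "grip": the closure, from 0 (fully open) to 1 (shut); "slide": the shift along the tool's x, y, z in m, a list of three; "roll": the turn about the tool's z in degrees. In form: [{"grip": grip, "slide": [x, y, z], "roll": roll}, ...]. A call has 1 to 5 rows; each row is the pose to reach, as a shift and turn from the pose commanded when the call began, along the tool's axes at that moment; what a row does not reach only later rows make up. A row lasts 1/8 s, in which the tool goes at most 62.5 mm and 10.7 degrees, less where a joint would pass 70% of its speed; a pose out of reach is approached as far as the arm can. A call with a gripper value outside its range is refused whole. The fingers move at their own pace and stop on an object; "grip_force" is the grip in N (left out, the last holds). Time passes only in rows, so rows that repeat a pose let the fingers close. It gives the time, the measured TCP pose, the force and the opening at its end, in the units of the state.
- get_state(): the state, without advancing time (a new reading comes with each control period).
- capture(name): name is "side" or "top"; returns (picture, depth): 384x512x3 uint8, red, green, blue; 384x512 float32, m along the optical axis (not along the pixel's ray), 0 where there is no reading.
- get_calibration(name): a dict with "mtx" (3x3 intrinsics, pixels), "distortion" ([k1, k2, p1, p2, k3] as OpenCV has them; the pictures are not rectified), "R" (3x3) and "t" (3): a world point X has camera coordinates R X + t. Camera axes: x right, y down, z forward; pixel columns grow to the right and rows downward; lengths in m; the calibration is good to about 2 mm. A picture is of the moment at which its call begins. get_calibration takes no time and is no camera call.
- close_job(): hands the job in, once; it reports no verdict.
Trained networks look in the newest picture that a camera, given by its name, has taken for a name from the list of things; names that differ only in an ending like _2 or _b are one class to them, and where a whole thing is asked for, a point or a joint stands for the part that bears it (a point fixed in the world has none). Each returns a list of dicts, best first, with "score" (0 to 1); they miss things now and then, are a little off and sometimes report something else, mostly with a low value. They report only what shows in the picture. A call takes as long as a camera call. They do not tell look-alikes from the thing itself.
- boxes_of(name, camera): "position" ([x, y, z] in m, in the coordinates of the camera as it stood for that picture, good to about 4 mm: the middle of the surface that is visible of it).
- cut_out(name, camera): "mask" (384x512 bool, what is visible of it).
The state is a dict: "time_s": time; "joints": joint angles; "qd": joint speeds; "joint_torque": joint torques, N m; "tcp_pos": TCP position; "eef_rot": TCP orientation; "contact_force": force on the tool from outside, world axes, zero at the start; "moment": the same for the moment, N m; "gripper_width": finger opening in m.
Only numpy, scipy, OpenCV 4.12 (cv2) and the standard library are available. Lean on these libraries where they do the work, as an engineer would, in place of code of your own. Each camera call takes 0.05 s, during which the arm holds its last target.

## Working session

There is one attempt and no reset: what is moved stays moved. The work goes in short steps, Python scripts to look and compute and a tool call to move; the robot and the scene stay as the last step left them, time stands still between calls to the robot, and variables do not carry over. Pictures are saved under pics/ and viewed, and the job is handed in when it is done.

Besides the shell and the picture viewer there is one more tool, called after "Request:" in YAML: its name, and indented under it one key for each argument. apply_moves: Moves the arm, as the interface text tells. Its arguments: {"type":"object","properties":{"commands":{"type":"array"},"grip_force":{"type":"number"}},"required":["commands"]}

```bash
mkdir -p pics; ls; python3 - <<'E'
from plant import *
import cv2
s=get_state();print(s)
for n in("top","side"):
    p,d=capture(n);cv2.imwrite(f"pics/{n}0.png",p[:,:,::-1]);c=get_calibration(n);print(c)
E
```

```text
pics
{'time_s': 0.0, 'joints': array([-5.69459977e+01,  2.05925223e+01,  6.33925932e-01, -1.86512205e-02,
       -7.01338954e+01, -1.65052804e+01]), 'qd': array([ 0.06137945,  0.02898842,  0.0596152 , -0.11145641,  0.05723623,
        0.0127052 ]), 'joint_torque': array([-4.83529238e-04, -5.82722819e+01,  2.93050146e+01,  6.99730173e+00,
        7.02512145e-03, -1.83269685e-04]), 'tcp_pos': array([ 0.1920779 , -0.64660203,  0.22561617]), 'eef_rot': array([ 1.79906338e+02, -9.46889479e-03, -1.63457623e+02]), 'contact_force': array([-0.44148622, -0.3965551 , -0.80796731]), 'moment': array([0.05998926, 0.02722944, 0.07159653]), 'gripper_width': 0.08763638098823032}
{'mtx': array([[372.27963443,   0.        , 261.27286572],
       [  0.        , 372.27963443, 184.3611728 ],
       [  0.        ,   0.        ,   1.        ]]), 'distortion': array([-0.03088341,  0.        ,  0.        ,  0.        ,  0.        ]), 'R': array([[-0.01543609, -0.99967519, -0.02027928],
       [-0.99229306,  0.0178097 , -0.12262669],
       [ 0.12294803,  0.01823011, -0.99224566]]), 't': array([0.03186446, 0.48454237, 0.86510235])}
{'mtx': array([[360.1112233 ,   0.        , 257.11902768],
       [  0.        , 360.1112233 , 196.97513367],
       [  0.        ,   0.        ,   1.        ]]), 'distortion': array([-0.02828039,  0.        ,  0.        ,  0.        ,  0.        ]), 'R': array([[ 9.99799747e-01, -1.65901859e-02,  1.11906905e-02],
       [-6.53102344e-04, -5.85961911e-01, -8.10338332e-01],
       [ 2.00009819e-02,  8.10168751e-01, -5.85855405e-01]]), 't': array([-0.47020729,  0.05664752,  0.94003676])}
```

View pics/top0.png

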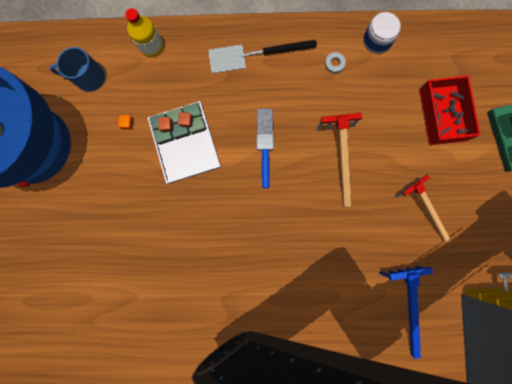

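View pics/side0.png

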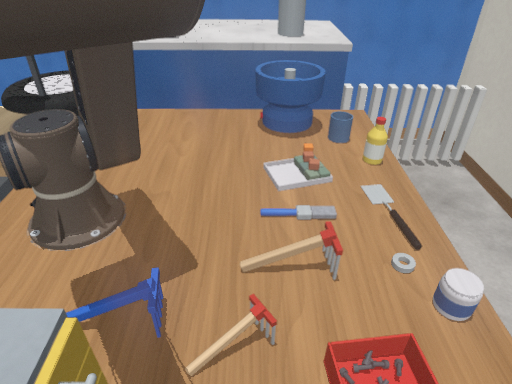

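The top view shows the tray (183,142), turned about 15°, with the two brown stones at (165,124) and (185,119). The larger red rake has its head at (341,118) and its handle end at (347,205). The decoys are the small red rake, the blue rake and the orange stone. Next I'll measure.

```bash
cat > h.py <<'E'
import numpy as np,cv2
from plant import *
def world(n,d,mask=None):
    c=get_calibration(n);K=c['mtx'];H,W=d.shape
    u,v=np.meshgrid(np.arange(W),np.arange(H))
    p=cv2.undistortPoints(np.stack([u,v],-1).reshape(-1,1,2).astype(float),K,c['distortion']).reshape(H,W,2)
    X=np.concatenate([p*d[...,None],d[...,None]],-1)
    return (X-c['t'])@c['R']
def cam2w(n,x):
    c=get_calibration(n);return (np.array(x)-c['t'])@c['R']
def pix(n,X):
    c=get_calibration(n);r,_=cv2.Rodrigues(c['R'])
    return cv2.projectPoints(np.array(X,float).reshape(-1,3),r,c['t'],c['mtx'],c['distortion'])[0].reshape(-1,2)
E
python3 - <<'E'
from h import *
np.set_printoptions(precision=4,suppress=True)
for n in("top","side"):
    p,d=capture(n);P=world(n,d);np.savez(f"w_{n}.npz",p=p,d=d,P=P)
    for o in("rake","tray","stone_a"):
        for b in boxes_of(o,n): print(n,o,round(b['score'],2),cam2w(n,b['position']))
        for i,b in enumerate(cut_out(o,n)):
            m=b['mask']&(d>0);v,u=np.nonzero(m);Q=P[m]
            if len(Q)<5: continue
            print('  mask',o,round(b['score'],2),m.sum(),'px',u.mean().round(),v.mean().round(),'mean',Q.mean(0),'min',np.percentile(Q,2,axis=0),'max',np.percentile(Q,98,axis=0))
            np.save(f"m_{n}_{o}_{i}.npy",m)
E
```

```text
top rake 0.93 [ 0.5792 -0.1729  0.065 ]
top rake 0.67 [ 0.4409 -0.3573  0.0516]
top rake 0.57 [ 0.2327 -0.3077  0.0716]
  mask rake 0.94 1184 px 343.0 148.0 mean [ 0.5617 -0.1688  0.0624] min [ 0.4368 -0.2063  0.0005] max [ 0.6393 -0.1198  0.099 ]
  mask rake 0.8 1331 px 411.0 301.0 mean [ 0.2118 -0.3074  0.062 ] min [ 0.0834 -0.3444  0.0012] max [ 0.2855 -0.2553  0.0997]
  mask rake 0.59 203 px 165.0 124.0 mean [0.6329 0.2535 0.0537] min [0.619  0.2405 0.0365] max [0.6497 0.2694 0.0595]
  mask tray 0.68 2322 px 188.0 156.0 mean [0.5634 0.2067 0.0061] min [0.5028 0.1386 0.0009] max [0.6612 0.2755 0.0197]
top stone_a 0.6 [0.6283 0.2585 0.0582]
top stone_a 0.56 [0.6493 0.3619 0.0274]
top stone_a 0.47 [0.645  0.2021 0.0586]
  mask stone_a 0.75 201 px 165.0 124.0 mean [0.6326 0.2534 0.0535] min [0.619  0.2405 0.0359] max [0.6497 0.2694 0.0595]
  mask stone_a 0.62 167 px 185.0 119.0 mean [0.6433 0.2048 0.0545] min [0.6294 0.1919 0.0411] max [0.66   0.2186 0.0595]
  mask stone_a 0.61 161 px 125.0 122.0 mean [0.6498 0.3628 0.0234] min [0.6364 0.3517 0.0059] max [0.6643 0.3777 0.0292]
side r
[... 399 characters left out ...]
.0 301.0 mean [ 0.23   -0.3119  0.0609] min [ 0.1253 -0.3483  0.0001] max [ 0.285  -0.2396  0.0987]
side tray 0.71 [0.5635 0.1995 0.006 ]
  mask tray 0.68 1022 px 289.0 175.0 mean [0.5722 0.2033 0.0087] min [0.5037 0.1318 0.003 ] max [0.6848 0.2804 0.0199]
side stone_a 0.47 [0.6332 0.2427 0.0523]
side stone_a 0.47 [0.6483 0.3519 0.0203]
  mask stone_a 0.56 110 px 315.0 164.0 mean [0.6473 0.1986 0.0477] min [0.6319 0.1895 0.0284] max [0.6687 0.2211 0.0567]
  mask stone_a 0.52 72 px 308.0 148.0 mean [0.6515 0.3564 0.0201] min [0.6364 0.3476 0.0088] max [0.6669 0.3739 0.0264]
  mask stone_a 0.42 120 px 307.0 156.0 mean [0.6319 0.2537 0.0437] min [0.6189 0.2183 0.003 ] max [0.6507 0.3522 0.0563]
```

```bash
python3 - <<'E'
from h import *
np.set_printoptions(precision=4,suppress=True)
from scipy.optimize import minimize
for n in("top","side"):
    w=np.load(f"w_{n}.npz");P=w['P'];p=w['p'].astype(int)
    R=(np.abs(P[...,0]-.59)<.13)&(np.abs(P[...,1]-.215)<.115)
    tab=P[R&(P[...,2]<.003)];print(n,'table z',np.median(P[R][P[R][:,2]<.004][:,2]),'n',len(tab))
    big=R&(P[...,2]>.0035)&(P[...,2]<.08)
    m=cv2.morphologyEx(big.astype(np.uint8),cv2.MORPH_OPEN,np.ones((3,3)))
    Q=P[m>0]
    r=cv2.minAreaRect(Q[:,:2].astype(np.float32)*1000);print('tray rect',r)
    # rake bar
    m=np.load(f"m_{n}_rake_0.npy");red=m&(p[...,0]>110)&(p[...,1]<70)&(p[...,2]<70)
    Q=P[red];Q=Q[Q[:,2]>.088]
    c=Q.mean(0);u,s,vt=np.linalg.svd(Q[:,:2]-c[:2]);a=(Q[:,:2]-c[:2])@vt[0];b=(Q[:,:2]-c[:2])@vt[1]
    print('bar',len(Q),c,'dir',vt[0],'deg',np.degrees(np.arctan2(*vt[0][::-1])),'ext',np.percentile(a,[1,99]),np.percentile(b,[1,99]),'ztop',np.percentile(Q[:,2],[50,95]))
    wood=m&~red&(P[...,2]<.085)&(p[...,0]>p[...,2]+30)
    Q=P[wood];Q=Q[(Q[:,2]>.012)];print('wood',len(Q))
    c=Q.mean(0);u,s,vt=np.linalg.svd(Q-c);print('handle',c,vt[0],'yaw',np.degrees(np.arctan2(vt[0][1],vt[0][0])),'slope',np.degrees(np.arcsin(vt[0][2])))
    for i in (0,1,2):
        mm=np.load(f"m_{n}_stone_a_{i}.npy");Q=P[mm&(P[...,2]>(.05))]
        if len(Q)>8: r=cv2.minAreaRect(Q[:,:2].astype(np.float32)*1000);print('stone',i,len(Q),r,Q[:,2].mean())
E
```

```text
top table z 0.0008655113342405144 n 5026
tray rect ((597.626708984375, 218.6175537109375), (176.79136657714844, 142.3540496826172), 16.33970832824707)
bar 241 [ 0.6226 -0.1641  0.0929] dir [-0.064  0.998] deg 93.6678366620876 ext [-0.0432  0.0428] [-0.0195  0.0145] ztop [0.0919 0.1   ]
wood 724
handle [ 0.5249 -0.1725  0.054 ] [-0.9474 -0.0978 -0.3048] yaw -174.10349414716694 slope -17.74625192217443
stone 0 165 ((634.1951904296875, 255.31777954101562), (29.65455436706543, 31.59760856628418), 87.7089614868164) 0.056022429520764465
stone 1 148 ((645.6103515625, 205.46156311035156), (26.864490509033203, 31.992000579833984), 87.93192291259766) 0.05580796704197724
side table z 0.0013544244246708644 n 1543
tray rect ((594.1461791992188, 229.4891357421875), (176.3090057373047, 167.2069854736328), 16.630908966064453)
bar 27 [ 0.6225 -0.1793  0.0914] dir [ 0.1967 -0.9805] deg -78.65464222522924 ext [-0.0066  0.0283] [-0.0116  0.0139] ztop [0.0907 0.0955]
wood 957
handle [ 0.5227 -0.1783  0.0508] [-0.9413 -0.0797 -0.328 ] yaw -175.1592274043113 slope -19.145152543291257
stone 0 59 ((645.8307495117188, 203.52096557617188), (31.230188369750977, 29.834566116333008), 78.40530395507812) 0.05450190798741953
stone 2 56 ((636.8350219726562, 237.49658203125), (30.562049865722656, 56.35861587524414), 7.326045513153076) 0.05372251307692647
```

```bash
python3 - <<'E'
from h import *
w=np.load("w_top.npz");p=w['p']
a=cv2.resize(p[95:190,130:285],None,fx=5,fy=5,interpolation=cv2.INTER_CUBIC);cv2.imwrite('pics/trayz.png',a[:,:,::-1])
E
```

```text
(no output)
```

View pics/trayz.png

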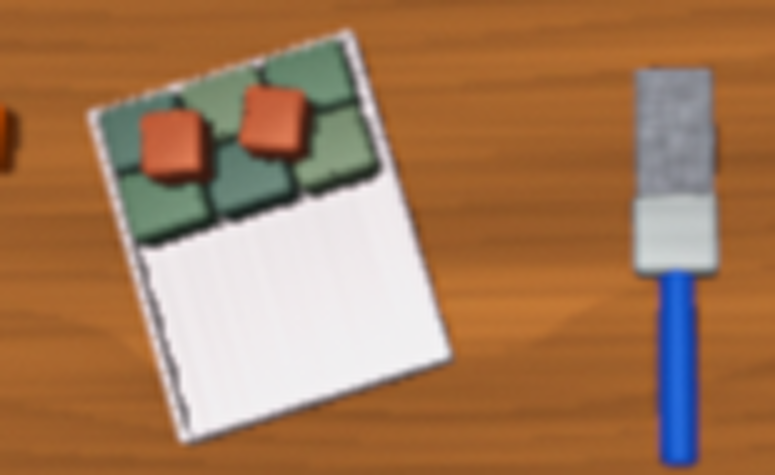

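The tray's centre is near (0.598, 0.218) and it is yawed about +16°. In the tray frame the stones sit near y = ±26 mm. I'll refine the rake and tray poses by fitting silhouettes.

```bash
cat >> h.py <<'E'
from scipy.spatial import ConvexHull
from scipy.optimize import minimize
def T2(x,y,yaw,P):
    c,s=np.cos(np.radians(yaw)),np.sin(np.radians(yaw));P=np.asarray(P,float)
    return np.c_[x+c*P[:,0]-s*P[:,1],y+s*P[:,0]+c*P[:,1],P[:,2]]
def box(x0,x1,y0,y1,z0,z1): return np.array([[x,y,z] for x in(x0,x1) for y in(y0,y1) for z in(z0,z1)])
def rake_parts():
    sl=np.arctan2(75,200);n=np.array([-np.sin(sl),0,np.cos(sl)])*.011
    h=[]
    for a in((0,0,.085),(-.2,0,.010)):
        for s in(-1,1):
            for y in(-.009,.009): h.append(np.array(a)+s*n+[0,y,0])
    L=[np.array(h),box(-.009,.009,-.047,.047,.073,.097)]
    for k in range(-2,3): L.append(box(-.002,.002,k*.022-.002,k*.022+.002,0,.08))
    return L
S=4
def render(n,parts,pose):
    m=np.zeros((384*S,512*S),np.uint8)
    for q in parts:
        p=((pix(n,T2(*pose,q))+.5)*S).astype(np.float32)
        cv2.fillConvexPoly(m,cv2.convexHull(p).astype(np.int32),255)
    return cv2.resize(m,(512,384),interpolation=cv2.INTER_AREA)/255.
E
python3 - <<'E'
from h import *
def fit(parts,masks,x0):
    def f(v):
        e=0
        for n,m in masks.items():
            r=render(n,parts,v/np.array([100,100,1]));e+=1-np.minimum(r,m).sum()/np.maximum(r,m).sum()
        return e
    x0=np.array(x0)*[100,100,1]
    r=minimize(f,x0,method='Nelder-Mead',options=dict(initial_simplex=np.array([x0,x0+[1,0,0],x0+[0,1,0],x0+[0,0,4]]),xatol=.01,fatol=1e-4))
    return r.x/np.array([100,100,1]),r.fun
M={n:np.load(f"m_{n}_rake_0.npy").astype(float) for n in("top","side")}
for k in(("top",),("side",),("top","side")): print('rake',k,*fit(rake_parts(),{n:M[n] for n in k},(.622,-.166,4.8)))
r,_=fit(rake_parts(),M,(.622,-.166,4.8))
w=np.load("w_top.npz");P=w['P']
# tray silhouette incl greens (top): colour/height mask
tp=[box(-.0875,.0875,-.069,.069,0,.018),box(.014,.082,-.062,.062,.004,.03)]
D={}
for n in("top",):
    P=np.load(f"w_{n}.npz")['P'];R=(np.abs(P[...,0]-.598)<.12)&(np.abs(P[...,1]-.2185)<.11)&(P[...,2]>.003)&(P[...,2]<.1)
    D[n]=cv2.morphologyEx(R.astype(np.uint8),cv2.MORPH_OPEN,np.ones((3,3))).astype(float)
t,e=fit(tp,D,(.598,.2185,16.3));print('tray',t,e)
for n in("top","side"):
    p=np.load(f"w_{n}.npz")['p'].copy();p=cv2.resize(p,None,fx=3,fy=3,interpolation=cv2.INTER_CUBIC)
    for parts,po in((rake_parts(),r),(tp,t)):
        for q in parts:
            h=cv2.convexHull(((pix(n,T2(*po,q))+.5)*3).astype(np.float32)).astype(np.int32);cv2.polylines(p,[h],True,(255,255,0),1)
    c=p[270:600,380:1120] if n=="top" else p[390:900,600:1080]
    cv2.imwrite(f"pics/fit_{n}.png",c[:,:,::-1])
E
```

```text
rake ('top',) [ 0.62788679 -0.16469581  5.35756973] 0.154663443914956
rake ('side',) [ 0.62925119 -0.16446141  3.46300694] 0.21841469501846866
rake ('top', 'side') [ 0.62766752 -0.1647661   5.17010491] 0.3876781116779733Traceback (most recent call last):
  File "<stdin>", line 13, in <module>
  File "<stdin>", line 9, in fit
    res = _minimize_neldermead(fun, x0, args, callback, bounds=bounds,
                               **options)
    fsim[j] = func(sim[j])
              ~~~~^^^^^^^^
    fx = function(np.copy(x), *(wrapper_args + args))
  File "<stdin>", line 6, in f
  File "h.py", line 33, in render
    p=((pix(n,T2(*pose,q))+.5)*S).astype(np.float32)
        ~~~^^^^^^^^^^^^^^^
  File "h.py", line 12, in pix
    c=get_calibration(n);r,_=cv2.Rodrigues(c['R'])
ValueError: time passes only in moves, steps and waits
```

```bash
cat >> h.py <<'E'
import functools,pickle,os
_gc=get_calibration
if not os.path.exists('cal.pkl'): pickle.dump({n:_gc(n) for n in("top","side")},open('cal.pkl','wb'))
_C=pickle.load(open('cal.pkl','rb'))
def get_calibration(n): return _C[n]
def fit(parts,masks,x0):
    def f(v):
        e=0
        for n,m in masks.items():
            r=render(n,parts,v/np.array([100,100,1]));e+=1-np.minimum(r,m).sum()/np.maximum(r,m).sum()
        return e
    x0=np.array(x0)*[100,100,1]
    r=minimize(f,x0,method='Nelder-Mead',options=dict(initial_simplex=np.array([x0,x0+[1,0,0],x0+[0,1,0],x0+[0,0,4]]),xatol=.01,fatol=1e-4))
    return r.x/np.array([100,100,1]),r.fun
E
python3 - <<'E'
from h import *
r=(0.6277,-.1647,5.2)
tp=[box(-.0875,.0875,-.069,.069,0,.018),box(.014,.082,-.062,.062,.004,.03)]
D={}
P=np.load("w_top.npz")['P'];R=(np.abs(P[...,0]-.598)<.12)&(np.abs(P[...,1]-.2185)<.11)&(P[...,2]>.003)&(P[...,2]<.1)
D["top"]=cv2.morphologyEx(R.astype(np.uint8),cv2.MORPH_OPEN,np.ones((3,3))).astype(float)
t,e=fit(tp,D,(.598,.2185,16.3));print('tray',t,e,get_state()['time_s'])
for n in("top","side"):
    p=np.load(f"w_{n}.npz")['p'].copy();p=cv2.resize(p,None,fx=3,fy=3,interpolation=cv2.INTER_CUBIC)
    for parts,po in((rake_parts(),r),(tp,t)):
        for q in parts:
            h=cv2.convexHull(((pix(n,T2(*po,q))+.5)*3).astype(np.float32)).astype(np.int32);cv2.polylines(p,[h],True,(255,255,0),1)
    c=p[270:640,400:1120] if n=="top" else p[390:900,600:1080]
    cv2.imwrite(f"pics/fit_{n}.png",c[:,:,::-1])
E
```

```text
tray [ 0.59842013  0.21775253 16.65812846] 0.20985410345824784 0.8
```

View pics/fit_top.png

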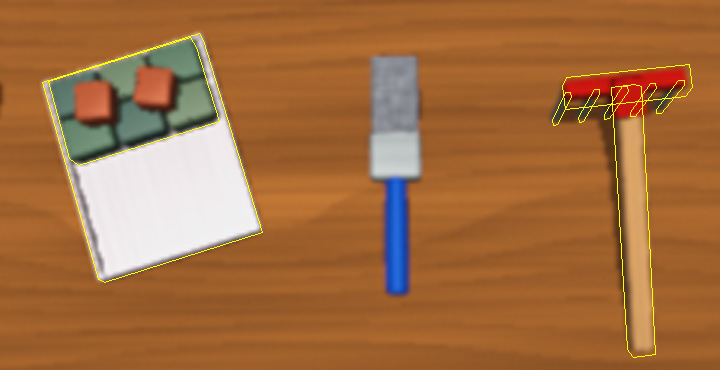

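View pics/fit_side.png

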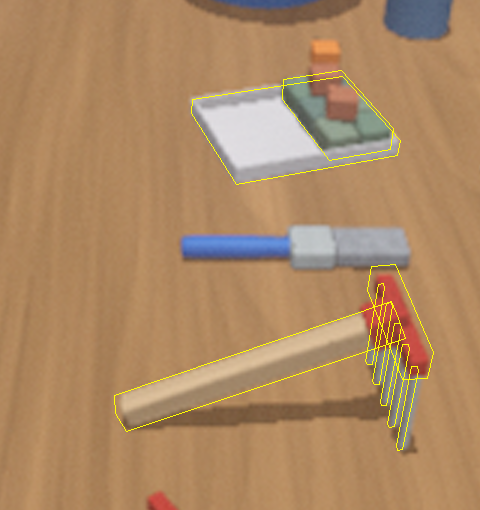

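Request:
apply_moves:
  commands:
    - {"grip": 0,"slide": [-0.03,0.02,0.0],"roll": 2}
    - {"grip": 0,"slide": [-0.075,0.053,0.0],"roll": 5}
    - {"grip": 0,"slide": [-0.12,0.085,0.0],"roll": 8}
    - {"grip": 0,"slide": [-0.165,0.117,0.0],"roll": 11}
    - {"grip": 0,"slide": [-0.21,0.148,0.0],"roll": 12}

```text
time_s: 1.42
tcp_pos: [0.3522, -0.4439, 0.2268]
eef_rot: [-180.0, 0.0, -175.5]
contact_force: [0.5, -0.8, -0.1]
gripper_width: 0.0874
```

```bash
cat > go.py <<'E'
import sys,numpy as np
from plant import get_state
from scipy.spatial.transform import Rotation as R
g=[float(a) for a in sys.argv[1:5]]  # x y z toolyaw
s=get_state();r=R.from_euler('xyz',s['eef_rot'],degrees=True).as_matrix()
d=r.T@(np.array(g[:3])-s['tcp_pos'])
dy=-((g[3]-s['eef_rot'][2]+180)%360-180)
print('t',s['time_s'],'tcp',s['tcp_pos'].round(4),'rot',s['eef_rot'].round(2),'F',s['contact_force'].round(1),'w',round(s['gripper_width'],4),'j',s['joints'].round(0))
print('slide',d.round(4),'len',np.linalg.norm(d).round(3),'roll',round(dy,2))
E
python3 go.py .567 -.171 .15 -175.5
```

```text
t 1.425 tcp [ 0.3522 -0.4439  0.2268] rot [-1.7998e+02  3.0000e-02 -1.7552e+02] F [ 0.5 -0.8 -0.1] w 0.0874 j [-32.  10. -13.   0. -66. -54.]
slide [-0.2354  0.2553  0.0768] len 0.356 roll -0.02
```

Request:
apply_moves:
  commands:
    - {"grip": 0,"slide": [-0.036,0.039,0.0],"roll": 0}
    - {"grip": 0,"slide": [-0.073,0.079,0.0],"roll": 0}
    - {"grip": 0,"slide": [-0.11,0.12,0.0],"roll": 0}
    - {"grip": 0,"slide": [-0.147,0.16,0.02],"roll": 0}
    - {"grip": 0,"slide": [-0.18,0.195,0.04],"roll": 0}

```text
time_s: 2.05
tcp_pos: [0.5166, -0.235, 0.1867]
eef_rot: [-180.0, 0.1, -175.4]
contact_force: [-0.0, 0.2, 0.8]
gripper_width: 0.0875
```

Request:
apply_moves:
  commands:
    - {"grip": 0,"slide": [-0.03,0.032,0.018],"roll": 0}
    - {"grip": 0,"slide": [-0.05,0.053,0.034],"roll": 0}
    - {"grip": 0,"slide": [-0.055,0.06,0.036],"roll": 0}

```text
time_s: 2.42
tcp_pos: [0.5656, -0.1712, 0.1493]
eef_rot: [180.0, -0.1, -175.4]
contact_force: [0.4, 0.3, 0.1]
gripper_width: 0.0876
```

```bash
python3 go.py .567 -.171 .044 -175.5; python3 - <<'E'
from h import *
for n in("top","side"):
    p,d=capture(n);cv2.imwrite(f"pics/{n}1.png",p[:,:,::-1])
E
```

```text
t 2.425 tcp [ 0.5656 -0.1712  0.1493] rot [ 1.7999e+02 -1.2000e-01 -1.7536e+02] F [0.4 0.3 0.1] w 0.0876 j [  2.  16. -16.  -0. -58. -87.]
slide [-0.0016  0.      0.1053] len 0.105 roll 0.14
```

View pics/side1.png

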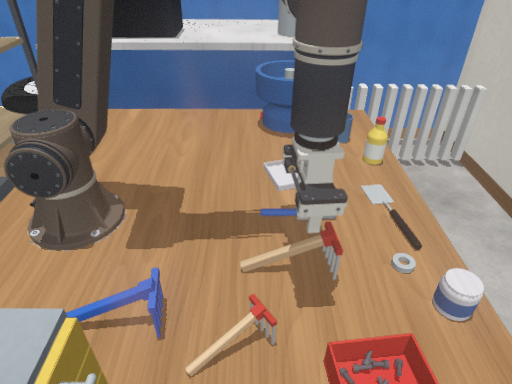

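The open gripper straddles the handle at about (318,225) in the side view. Descending to grip.

Request:
apply_moves:
  commands:
    - {"grip": 0,"slide": [0,0,0.03],"roll": 0}
    - {"grip": 0,"slide": [0,0,0.065],"roll": 0}
    - {"grip": 0,"slide": [0,0,0.095],"roll": 0}
    - {"grip": 0,"slide": [0,0,0.105],"roll": 0}
    - {"grip": 0,"slide": [0,0,0.105],"roll": 0}

```text
time_s: 3.15
tcp_pos: [0.5653, -0.1732, 0.046]
eef_rot: [-180.0, -0.0, -175.5]
contact_force: [-0.8, 0.1, 0.7]
gripper_width: 0.0877
```

Request:
apply_moves:
  commands:
    - {"grip": 0.5,"slide": [0,0,0],"roll": 0}
    - {"grip": 1,"slide": [0,0,0],"roll": 0}
    - {"grip": 1,"slide": [0,0,0],"roll": 0}
    - {"grip": 1,"slide": [0,0,0],"roll": 0}
    - {"grip": 1,"slide": [0,0,0],"roll": 0}
  grip_force: 45

```text
time_s: 3.78
tcp_pos: [0.5655, -0.1725, 0.0456]
eef_rot: [-180.0, 0.0, -175.4]
contact_force: [-0.7, -0.7, 0.3]
gripper_width: 0.043
```

```bash
python3 go.py .567 -.171 .044 -175.5; python3 - <<'E'
from h import *
for n in("top","side"):
    p,d=capture(n);cv2.imwrite(f"pics/{n}2.png",p[:,:,::-1])
E
```

```text
t 3.775 tcp [ 0.5655 -0.1725  0.0456] rot [-1.8000e+02  1.0000e-02 -1.7545e+02] F [-0.7 -0.7  0.3] w 0.043 j [  2.  23. -23.   0. -45. -87.]
slide [-0.0017  0.0014  0.0016] len 0.003 roll 0.05
```

View pics/side2.png

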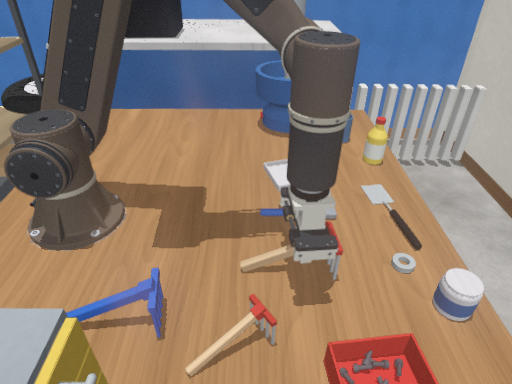

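Still closing; continuing.

Request:
apply_moves:
  commands:
    - {"grip": 1,"slide": [0,0,0],"roll": 0}
    - {"grip": 1,"slide": [0,0,0],"roll": 0}
    - {"grip": 1,"slide": [0,0,0],"roll": 0}
    - {"grip": 1,"slide": [0,0,0],"roll": 0}
    - {"grip": 1,"slide": [0,0,0],"roll": 0}
  grip_force: 45

```text
time_s: 4.5
tcp_pos: [0.5654, -0.1725, 0.0455]
eef_rot: [180.0, -0.0, -175.5]
contact_force: [-1.1, 0.2, -0.3]
gripper_width: 0.0176
```

Request:
apply_moves:
  commands:
    - {"grip": 1,"slide": [0,0,-0.02],"roll": 0}
    - {"grip": 1,"slide": [0,0,-0.05],"roll": 0}
    - {"grip": 1,"slide": [0,0,-0.085],"roll": 0}
    - {"grip": 1,"slide": [0,0,-0.105],"roll": 0}
    - {"grip": 1,"slide": [0,0,-0.105],"roll": 0}

```text
time_s: 5.12
tcp_pos: [0.5662, -0.1726, 0.1519]
eef_rot: [-180.0, 0.2, -175.5]
contact_force: [-0.3, -0.3, -2.4]
gripper_width: 0.0178
```

```bash
python3 go.py .6229 .1637 .15 -163.5
```

```text
t 5.125 tcp [ 0.5662 -0.1726  0.1519] rot [-1.7999e+02  1.7000e-01 -1.7546e+02] F [-0.3 -0.3 -2.4] w 0.0178 j [  2.  16. -16.   0. -58. -87.]
slide [-0.0832  0.3307  0.0021] len 0.341 roll -11.96
```

Request:
apply_moves:
  commands:
    - {"grip": 1,"slide": [-0.006,0.025,0],"roll": -1}
    - {"grip": 1,"slide": [-0.018,0.072,0],"roll": -3}
    - {"grip": 1,"slide": [-0.031,0.122,0],"roll": -5}
    - {"grip": 1,"slide": [-0.043,0.172,0],"roll": -7}
    - {"grip": 1,"slide": [-0.056,0.222,0],"roll": -9}

```text
time_s: 5.75
tcp_pos: [0.6028, 0.0546, 0.1488]
eef_rot: [180.0, -0.1, -166.4]
contact_force: [1.1, -0.4, -1.7]
gripper_width: 0.0177
```

```bash
python3 go.py .6229 .1637 .145 -163.5
```

```text
t 5.75 tcp [0.6028 0.0546 0.1488] rot [ 1.8000e+02 -1.4000e-01 -1.6641e+02] F [ 1.1 -0.4 -1.7] w 0.0177 j [  24.   18.  -14.   -0.  -58. -100.]
slide [-0.0452  0.1013  0.0037] len 0.111 roll -2.91
```

Request:
apply_moves:
  commands:
    - {"grip": 1,"slide": [-0.018,0.04,0],"roll": -1}
    - {"grip": 1,"slide": [-0.034,0.076,0],"roll": -2}
    - {"grip": 1,"slide": [-0.043,0.097,0],"roll": -3}
    - {"grip": 1,"slide": [-0.045,0.101,0.003],"roll": -3}
    - {"grip": 1,"slide": [-0.045,0.101,0.003],"roll": -3}

```text
time_s: 6.38
tcp_pos: [0.6231, 0.1613, 0.1464]
eef_rot: [-180.0, -0.1, -163.5]
contact_force: [-0.3, -0.3, -1.5]
gripper_width: 0.0177
```

```bash
cat > snap.py <<'E'
import sys
from h import *
k=sys.argv[1]
for n,(r0,r1,c0,c1,f) in dict(top=(85,200,100,330,3),side=(110,260,210,410,3)).items():
    p,d=capture(n);np.savez(f"w_{n}.npz",p=p,d=d,P=world(n,d))
    cv2.imwrite(f"pics/{n}{k}.png",cv2.resize(p[r0:r1,c0:c1],None,fx=f,fy=f,interpolation=cv2.INTER_CUBIC)[:,:,::-1])
E
python3 snap.py 3; python3 go.py .6229 .1637 .0815 -163.5
```

```text
t 6.475 tcp [0.6234 0.1608 0.1472] rot [-1.7999e+02 -5.0000e-02 -1.6351e+02] F [ 0.5  0.5 -2.8] w 0.0175 j [  32.   21.  -10.   -0.  -60. -105.]
slide [-0.0004  0.0029  0.0657] len 0.066 roll -0.01
```

View pics/top3.png

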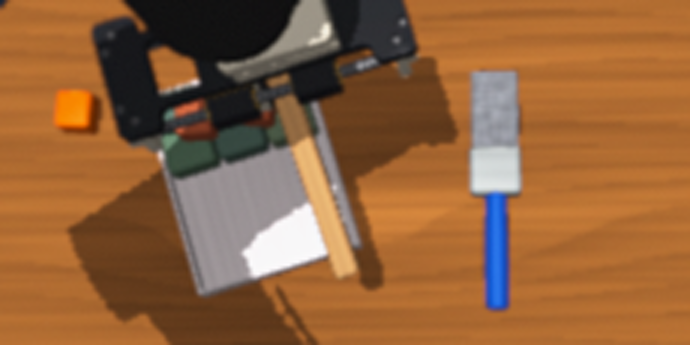

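View pics/side3.png

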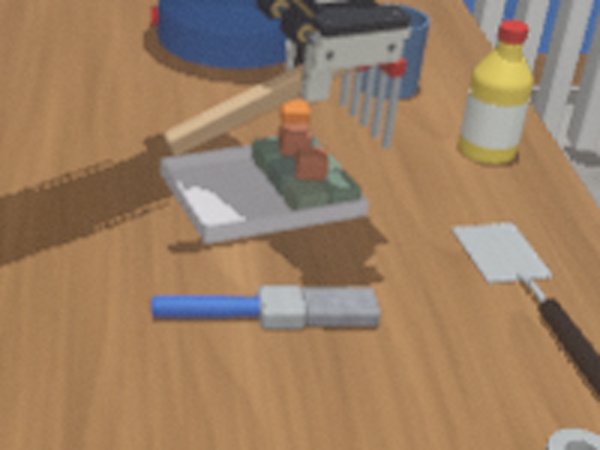

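```bash
python3 - <<'E'
from h import *
np.set_printoptions(precision=4,suppress=True)
w=np.load("w_side.npz");P=w['P'];p=w['p']
pose=(.6234+.062*.9588,.1608+.062*.284,16.5)
parts=[q+[0,0,.1017] for q in rake_parts()]
im=cv2.resize(p,None,fx=4,fy=4,interpolation=cv2.INTER_CUBIC)
for q in parts:
    h=cv2.convexHull(((pix("side",T2(*pose,q))+.5)*4).astype(np.float32)).astype(np.int32);cv2.polylines(im,[h],True,(255,255,0),1)
cv2.imwrite("pics/ov3.png",im[440:840,1000:1480,::-1])
E
```

```text
(no output)
```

View pics/ov3.png

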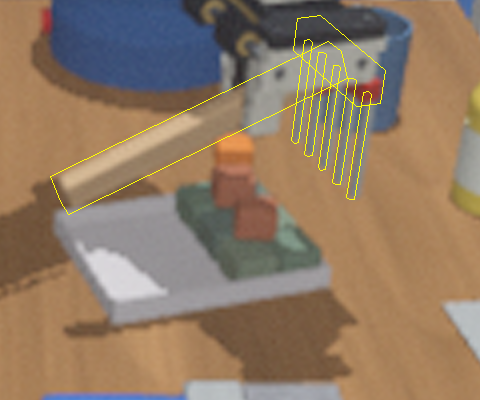

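```bash
python3 - <<'E'
from h import *
np.set_printoptions(precision=4,suppress=True)
w=np.load("w_side.npz");P=w['P'];p=w['p'].astype(int)
for dx,dz,nm in((.008,0,'a'),):
  pose=(.6234+(.062+dx)*.9588,.1608+(.062+dx)*.284,16.5)
  im=cv2.resize(w['p'],None,fx=6,fy=6,interpolation=cv2.INTER_CUBIC)
  for q in rake_parts():
    h=cv2.convexHull(((pix("side",T2(*pose,q+[0,0,.1017+dz]))+.5)*6).astype(np.float32)).astype(np.int32);cv2.polylines(im,[h],True,(255,255,0),1)
  cv2.imwrite("pics/ov3b.png",im[640:1240,1560:2220,::-1])
# wood points
wood=(p[...,0]>p[...,2]+35)&(P[...,2]>.09)&(P[...,0]>.42)&(P[...,0]<.7)&(P[...,1]>.05)&(P[...,1]<.25)
for n in("side","top"):
    w=np.load(f"w_{n}.npz");P=w['P'];p=w['p'].astype(int)
    m=(p[...,0]>p[...,2]+35)&(P[...,2]>.08)&(P[...,2]<.25)&(P[...,0]>.40)&(P[...,0]<.75)&(P[...,1]>.0)&(P[...,1]<.3)
    Q=P[m];print(n,len(Q))
    red=m&(p[...,1]<60);print(' red',red.sum(),P[red].mean(0) if red.any() else '',P[red].max(0) if red.any() else '')
    Q=P[m&(p[...,1]>90)];i=Q[:,0]<.59;Q=Q[i]
    c=Q.mean(0);vt=np.linalg.svd(Q-c)[2];print(' wood',len(Q),c,Q.min(0),Q.max(0),'yaw',np.degrees(np.arctan2(vt[0][1],vt[0][0])),'slope',np.degrees(np.arcsin(vt[0][2])))
E
```

```text
side 573
 red 13 [0.6931 0.1382 0.1811] [0.7004 0.1494 0.1852]
 wood 347 [0.543  0.1314 0.1361] [0.4924 0.1137 0.1066] [0.5894 0.1663 0.2342] yaw -161.82614195167736 slope -26.86004655733569
top 647
 red 49 [0.6026 0.1639 0.2341] [0.6359 0.237  0.25  ]
 wood 436 [0.5415 0.1365 0.142 ] [0.4916 0.1137 0.1169] [0.59   0.2354 0.236 ] yaw -158.33013330266755 slope -23.486341918521685
```

View pics/ov3b.png

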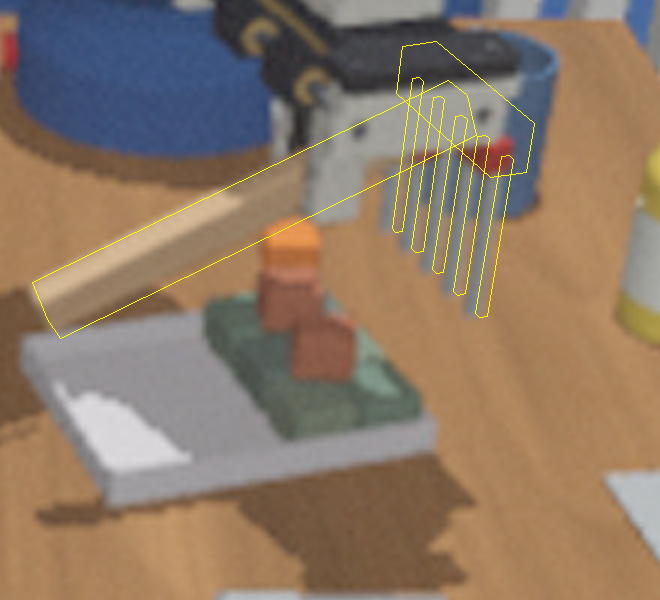

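The tines sit about 3 mm further forward than modelled, with no droop in the grip. They are clear behind stone_a, so I'll descend until the tips are at about 36 mm.

Request:
apply_moves:
  commands:
    - {"grip": 1,"slide": [0,0.002,0.02],"roll": 0}
    - {"grip": 1,"slide": [0,0.003,0.04],"roll": 0}
    - {"grip": 1,"slide": [0,0.003,0.058],"roll": 0}
    - {"grip": 1,"slide": [0,0.003,0.065],"roll": 0}
    - {"grip": 1,"slide": [0,0.003,0.065],"roll": 0}

```text
time_s: 7.1
tcp_pos: [0.6228, 0.1644, 0.0823]
eef_rot: [-180.0, -0.0, -163.5]
contact_force: [-0.9, 0.8, -1.3]
gripper_width: 0.0179
```

```bash
python3 snap.py 4; python3 go.py .6229 .1637 .0815 -163.5
```

```text
t 7.2 tcp [0.6234 0.1649 0.0833] rot [ 1.8000e+02  6.0000e-02 -1.6345e+02] F [ 0.5 -0.5 -1.5] w 0.0177 j [  32.   25.  -13.    0.  -52. -106.]
slide [ 0.0008 -0.001   0.0018] len 0.002 roll 0.05
```

View pics/side4.png

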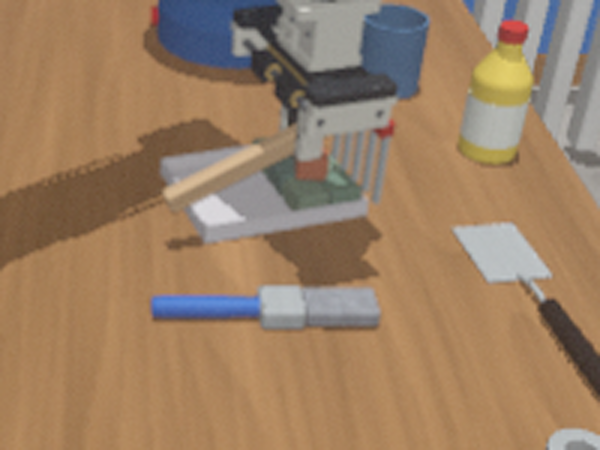

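Request:
apply_moves:
  commands:
    - {"grip": 1,"slide": [0.005,0,0.001],"roll": 0}
    - {"grip": 1,"slide": [0.012,0,0.001],"roll": 0}
    - {"grip": 1,"slide": [0.02,0,0.001],"roll": 0}
    - {"grip": 1,"slide": [0.028,0,0.001],"roll": 0}
    - {"grip": 1,"slide": [0.035,0,0.001],"roll": 0}

```text
time_s: 7.82
tcp_pos: [0.5888, 0.1548, 0.0818]
eef_rot: [180.0, 0.0, -163.4]
contact_force: [0.3, 0.8, -1.6]
gripper_width: 0.0177
```

```bash
python3 snap.py 5; python3 go.py .6229 .1637 .0815 -163.5
```

```text
t 7.925 tcp [0.5885 0.1546 0.0817] rot [ 1.8000e+02 -1.0000e-02 -1.6345e+02] F [ 0.1  0.2 -0.7] w 0.018 j [  33.   22.  -18.   -0.  -50. -107.]
slide [-0.0356 -0.0011  0.0002] len 0.036 roll 0.05
```

View pics/side5.png

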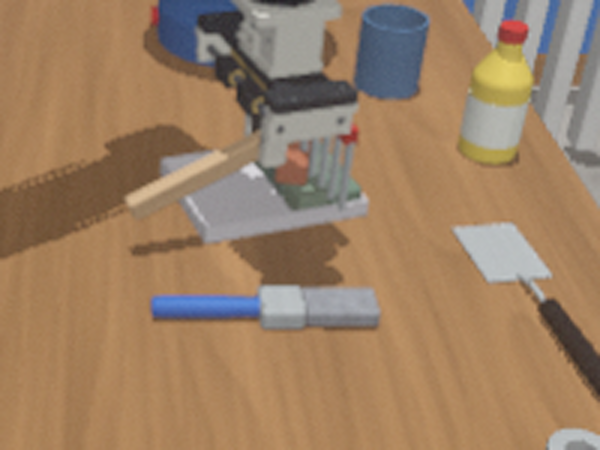

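View pics/top5.png

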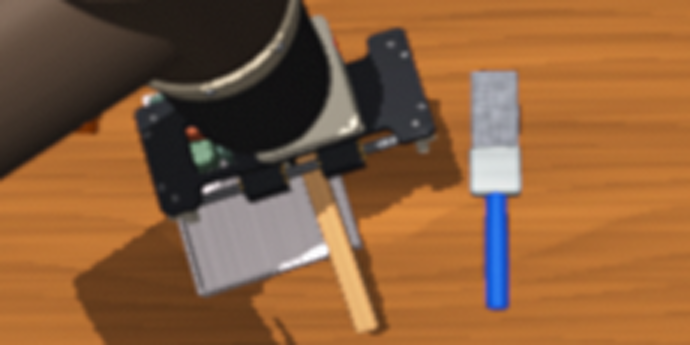

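Stone_a is being drawn, now at (292,165) in the side crop. Pulling on over the edge.

Request:
apply_moves:
  commands:
    - {"grip": 1,"slide": [0.006,0,0],"roll": 0}
    - {"grip": 1,"slide": [0.012,0,0],"roll": 0}
    - {"grip": 1,"slide": [0.018,0,0],"roll": 0}
    - {"grip": 1,"slide": [0.024,0,0],"roll": 0}
    - {"grip": 1,"slide": [0.03,0,0],"roll": 0}

```text
time_s: 8.55
tcp_pos: [0.5601, 0.1462, 0.0815]
eef_rot: [180.0, -0.0, -163.5]
contact_force: [0.8, -0.3, -1.7]
gripper_width: 0.0179
```

```bash
python3 snap.py 6; python3 go.py .6229 .1637 .0815 -163.5
```

```text
t 8.65 tcp [0.5599 0.1461 0.0816] rot [ 1.8000e+02 -2.0000e-02 -1.6345e+02] F [ 0.8 -0.3 -1.7] w 0.0175 j [  34.   19.  -22.   -0.  -49. -107.]
slide [-0.0655 -0.001   0.0001] len 0.065 roll 0.05
```

View pics/side6.png

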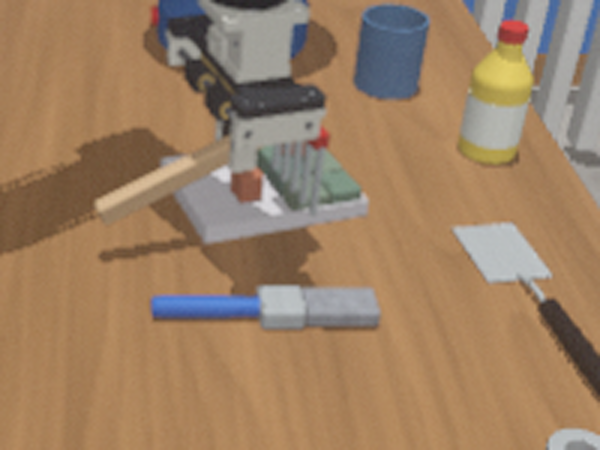

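Stone_a dropped into the strip at (245,185) in the side crop. I'll lift, check it, then go for stone_b.

Request:
apply_moves:
  commands:
    - {"grip": 1,"slide": [0,0,-0.025],"roll": 0}
    - {"grip": 1,"slide": [-0.005,0,-0.055],"roll": 0}
    - {"grip": 1,"slide": [-0.02,0.02,-0.065],"roll": 0}
    - {"grip": 1,"slide": [-0.045,0.05,-0.065],"roll": 0}
    - {"grip": 1,"slide": [-0.061,0.073,-0.065],"roll": 0}

```text
time_s: 9.28
tcp_pos: [0.599, 0.235, 0.1469]
eef_rot: [180.0, 0.1, -163.5]
contact_force: [-0.5, -0.4, -2.3]
gripper_width: 0.0174
```

```bash
python3 snap.py 7; python3 go.py .6021 .2337 .0815 -163.5; cat > st.py <<'E'
from h import *
np.set_printoptions(precision=4,suppress=True)
from scipy import ndimage
c,s=np.cos(np.radians(16.5)),np.sin(np.radians(16.5))
for n in("top","side"):
    w=np.load(f"w_{n}.npz");P=w['P'];p=w['p'].astype(int)
    X=P[...,0]-.5984;Y=P[...,1]-.218;tx=c*X+s*Y;ty=-s*X+c*Y
    m=(p[...,0]>p[...,1]*1.35)&(p[...,1]<p[...,0]-35)&(np.abs(tx)<.083)&(np.abs(ty)<.065)&(P[...,2]>.006)&(P[...,2]<.065)
    L,k=ndimage.label(m)
    for i in range(1,k+1):
        q=L==i
        if q.sum()<25: continue
        z=P[...,2][q];t=q&(P[...,2]>np.percentile(z,90)-.005)
        Q=np.c_[tx[t],ty[t]]*1000;r=cv2.minAreaRect(Q.astype(np.float32))
        v,u=np.nonzero(q);print(n,q.sum(),'px',u.mean().round(),v.mean().round(),'z pct',np.percentile(z,[5,50,75,95]),'tray rect mm',np.round(r[0],1),np.round(r[1],1),round(r[2],1))
E
python3 st.py
```

```text
t 9.375 tcp [0.5992 0.2361 0.1461] rot [ 1.7999e+02  3.0000e-02 -1.6335e+02] F [-0.4 -0.4 -2.7] w 0.018 j [  39.   21.  -10.    0.  -59. -112.]
slide [-0.0021 -0.0031  0.0646] len 0.065 roll 0.15
top 129 px 186.0 147.0 z pct [0.0298 0.0359 0.0374 0.039 ] tray rect mm [-20.9  -6.8] [24.8 28.4] 2.6
side 90 px 308.0 156.0 z pct [0.0368 0.0514 0.0549 0.056 ] tray rect mm [42.8 22.1] [25.1 31.1] 66.5
side 98 px 292.0 170.0 z pct [0.0107 0.0282 0.0355 0.0378] tray rect mm [-21.5 -10.4] [20.5 22.5] 3.7
```

View pics/side7.png

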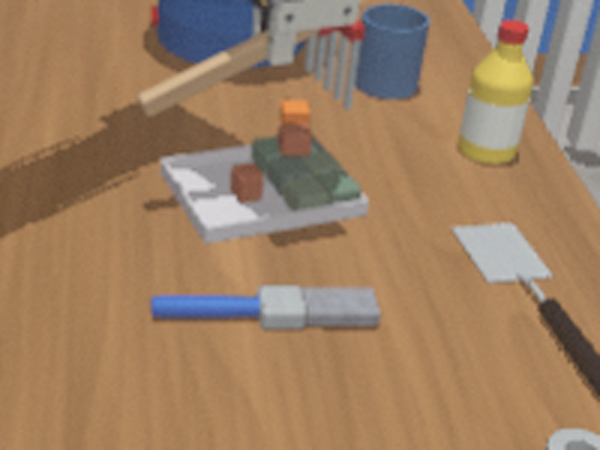

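View pics/top7.png

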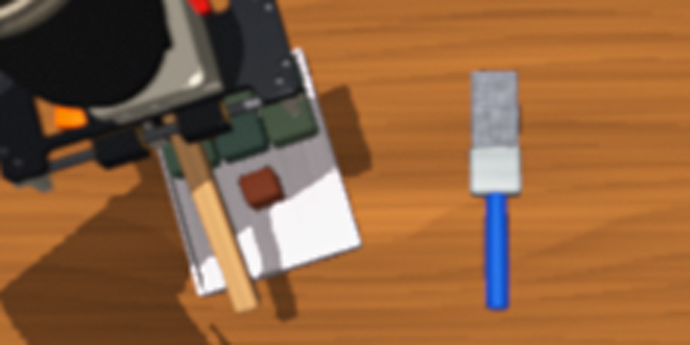

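Stone_a stands on its small end, with its top at about 37 mm, so it is not yet level with the layer. I'll fix that after drawing stone_b.

Request:
apply_moves:
  commands:
    - {"grip": 1,"slide": [-0.003,-0.003,0.02],"roll": 0}
    - {"grip": 1,"slide": [-0.003,-0.003,0.042],"roll": 0}
    - {"grip": 1,"slide": [-0.003,-0.003,0.06],"roll": 0}
    - {"grip": 1,"slide": [-0.003,-0.003,0.065],"roll": 0}
    - {"grip": 1,"slide": [0.005,-0.003,0.065],"roll": 0}

```text
time_s: 10.0
tcp_pos: [0.5945, 0.2293, 0.0815]
eef_rot: [-180.0, 0.0, -163.5]
contact_force: [0.4, 0.4, -2.3]
gripper_width: 0.0179
```

Request:
apply_moves:
  commands:
    - {"grip": 1,"slide": [0.008,0,0],"roll": 0}
    - {"grip": 1,"slide": [0.015,0,0],"roll": 0}
    - {"grip": 1,"slide": [0.021,0,0],"roll": 0}
    - {"grip": 1,"slide": [0.026,0,0],"roll": 0}
    - {"grip": 1,"slide": [0.03,0,0],"roll": 0}

```text
time_s: 10.62
tcp_pos: [0.5653, 0.2208, 0.0817]
eef_rot: [180.0, 0.0, -163.4]
contact_force: [0.6, 0.6, -1.9]
gripper_width: 0.0179
```

```bash
python3 snap.py 8; python3 go.py .6021 .2337 .0815 -163.5;python3 st.py
```

```text
t 10.725 tcp [0.5651 0.2207 0.0816] rot [ 1.8000e+02 -1.0000e-02 -1.6345e+02] F [-0.3  0.9 -2. ] w 0.0177 j [  40.   22.  -19.   -0.  -50. -113.]
slide [-0.0391  0.002   0.0001] len 0.039 roll 0.05
side 100 px 299.0 157.0 z pct [0.0373 0.051  0.0546 0.0561] tray rect mm [12.4 22.2] [27.2 29.5] 77.8
side 97 px 292.0 170.0 z pct [0.0105 0.0281 0.0357 0.038 ] tray rect mm [-22.  -10.3] [26.2 20.6] 87.5
```

View pics/side8.png

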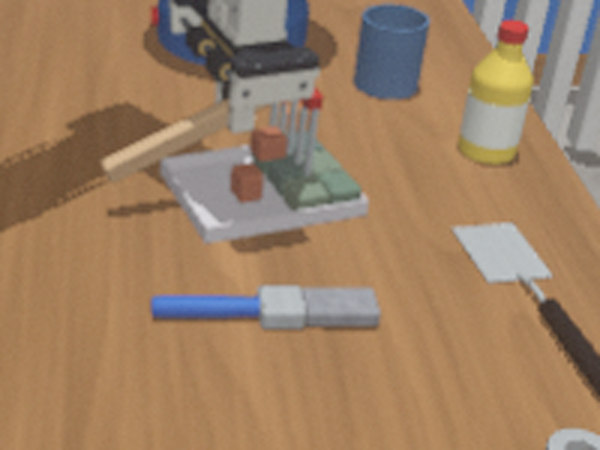

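Request:
apply_moves:
  commands:
    - {"grip": 1,"slide": [0.006,0,0],"roll": 0}
    - {"grip": 1,"slide": [0.012,0,0],"roll": 0}
    - {"grip": 1,"slide": [0.018,0,0],"roll": 0}
    - {"grip": 1,"slide": [0.022,0,0],"roll": 0}
    - {"grip": 1,"slide": [0.026,0,0],"roll": 0}

```text
time_s: 11.35
tcp_pos: [0.5404, 0.2133, 0.0816]
eef_rot: [180.0, 0.0, -163.4]
contact_force: [-0.7, 0.2, -1.7]
gripper_width: 0.0177
```

```bash
python3 snap.py 9; python3 go.py .6021 .2337 .0815 -163.5;python3 st.py
```

```text
t 11.45 tcp [0.5402 0.2133 0.0816] rot [ 1.8000e+02 -1.0000e-02 -1.6345e+02] F [ 0.4  0.1 -2.7] w 0.0178 j [  41.   19.  -22.   -0.  -49. -114.]
slide [-0.0651  0.002   0.0001] len 0.065 roll 0.05
side 157 px 290.0 168.0 z pct [0.0117 0.0311 0.0364 0.0382] tray rect mm [-21.2   6. ] [55.5 22.7] 84.6
```

View pics/side9.png

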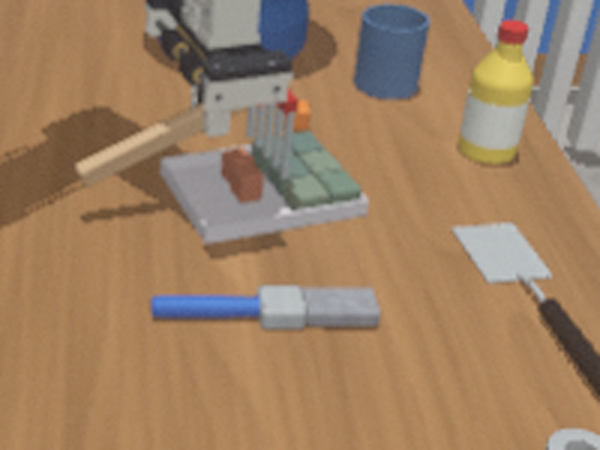

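Both stones now stand on end side by side at tray x ≈ -21 mm, with tops at about 36 mm. I'll tip them forward with a brisk push of the tines near their tops.

Request:
apply_moves:
  commands:
    - {"grip": 1,"slide": [0,0,0.004],"roll": 0}
    - {"grip": 1,"slide": [0,0,0.004],"roll": 0}
    - {"grip": 1,"slide": [0.01,0,0.004],"roll": 0}
    - {"grip": 1,"slide": [0.05,0,0.004],"roll": 0}
    - {"grip": 1,"slide": [0.052,0,0.002],"roll": 0}

```text
time_s: 12.08
tcp_pos: [0.4879, 0.1971, 0.0794]
eef_rot: [-180.0, -0.1, -163.5]
contact_force: [0.4, 0.1, -1.7]
gripper_width: 0.0178
```

```bash
python3 snap.py 10; python3 go.py .6021 .2337 .0815 -163.5;python3 st.py
```

```text
t 12.175 tcp [0.4906 0.1987 0.0803] rot [ 1.7998e+02  7.0000e-02 -1.6341e+02] F [ 0.3  0.8 -1.9] w 0.0176 j [  43.   15.  -29.    0.  -46. -117.]
slide [-0.1168  0.0017 -0.0011] len 0.117 roll 0.09
side 173 px 278.0 171.0 z pct [0.011  0.0281 0.0312 0.0327] tray rect mm [-61.4   6.6] [26.7 60.5] 4.1
```

View pics/side10.png

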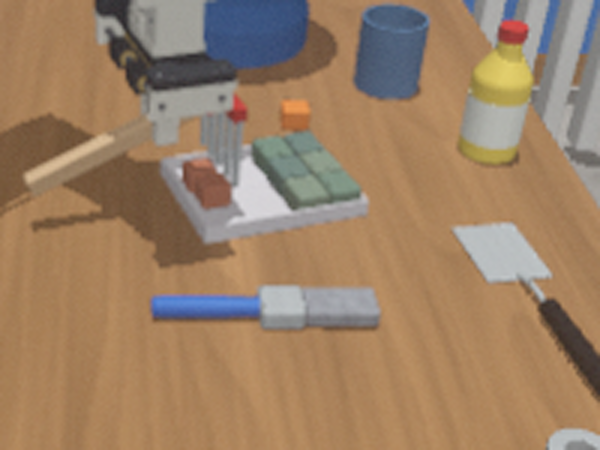

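Both stones lie flat with tops at about 31 mm, level with the green layer. Lifting clear to check from above, then returning the rake.

Request:
apply_moves:
  commands:
    - {"grip": 1,"slide": [-0.003,0,-0.03],"roll": 0}
    - {"grip": 1,"slide": [-0.003,0,-0.065],"roll": 0}
    - {"grip": 1,"slide": [-0.01,-0.03,-0.075],"roll": 1}
    - {"grip": 1,"slide": [-0.025,-0.08,-0.075],"roll": 3}
    - {"grip": 1,"slide": [-0.045,-0.13,-0.075],"roll": 6}

```text
time_s: 12.8
tcp_pos: [0.5723, 0.0861, 0.1552]
eef_rot: [180.0, 0.1, -169.5]
contact_force: [0.7, 0.7, -2.5]
gripper_width: 0.0178
```

```bash
python3 go.py .5655 -.1725 .15 -175.45
```

```text
t 12.8 tcp [0.5723 0.0861 0.1552] rot [ 1.7998e+02  9.0000e-02 -1.6947e+02] F [ 0.7  0.7 -2.5] w 0.0178 j [  28.   15.  -17.    0.  -58. -107.]
slide [ 0.054 -0.253  0.005] len 0.259 roll 5.98
```

Request:
apply_moves:
  commands:
    - {"grip": 1,"slide": [0.01,-0.047,0],"roll": 1}
    - {"grip": 1,"slide": [0.02,-0.094,0],"roll": 2}
    - {"grip": 1,"slide": [0.03,-0.14,0],"roll": 3.5}
    - {"grip": 1,"slide": [0.04,-0.187,0],"roll": 5}
    - {"grip": 1,"slide": [0.049,-0.228,0],"roll": 6}

```text
time_s: 13.42
tcp_pos: [0.565, -0.1482, 0.1546]
eef_rot: [-180.0, 0.0, -175.5]
contact_force: [1.4, 0.1, -1.6]
gripper_width: 0.0178
```

```bash
python3 snap.py 11; python3 st.py; python3 go.py .5655 -.1725 .0455 -175.45
```

```text
side 175 px 278.0 170.0 z pct [0.0117 0.0284 0.031  0.0327] tray rect mm [-60.9   6.9] [28.2 62.1] 7.9
t 13.525 tcp [ 0.5646 -0.1498  0.1543] rot [-1.7997e+02 -2.0000e-02 -1.7568e+02] F [-0.3 -0.4 -2.5] w 0.0176 j [  4.  15. -17.   0. -58. -90.]
slide [ 0.0007 -0.0226  0.1088] len 0.111 roll -0.23
```

View pics/top11.png

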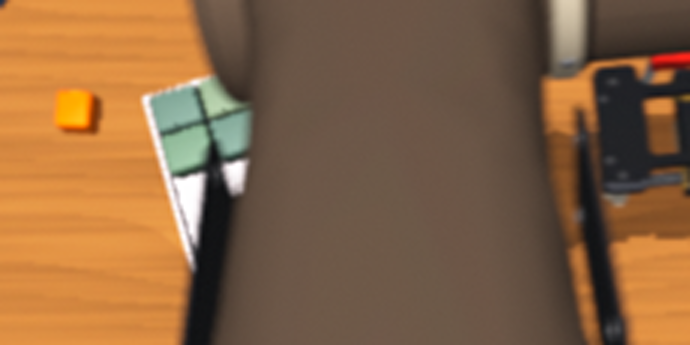

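View pics/side11.png

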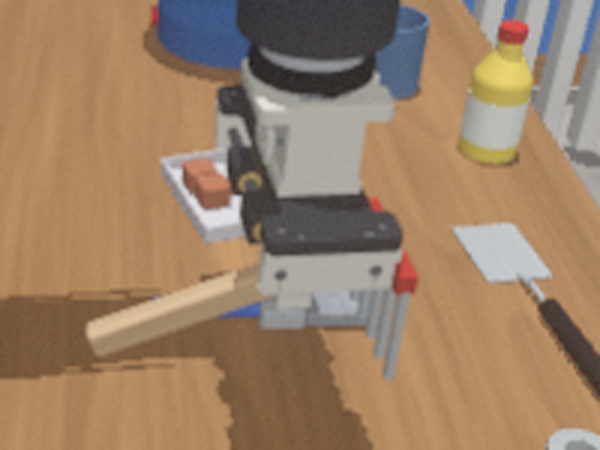

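Request:
apply_moves:
  commands:
    - {"grip": 1,"slide": [0.001,-0.015,0.0],"roll": 0}
    - {"grip": 1,"slide": [0.001,-0.023,0.03],"roll": 0}
    - {"grip": 1,"slide": [0.001,-0.023,0.065],"roll": 0}
    - {"grip": 1,"slide": [0.001,-0.023,0.09],"roll": 0}
    - {"grip": 1,"slide": [0.001,-0.023,0.1],"roll": 0}

```text
time_s: 14.15
tcp_pos: [0.5649, -0.1691, 0.053]
eef_rot: [180.0, -0.1, -175.4]
contact_force: [0.3, 0.0, -1.9]
gripper_width: 0.0182
```

```bash
python3 go.py .5655 -.1725 .0455 -175.45;python3 snap.py 12;
```

```text
t 14.15 tcp [ 0.5649 -0.1691  0.053 ] rot [ 1.7999e+02 -1.3000e-01 -1.7541e+02] F [ 0.3  0.  -1.9] w 0.0182 j [  2.  22. -22.  -0. -46. -88.]
slide [-0.0003 -0.0034  0.0075] len 0.008 roll 0.04
```

View pics/side12.png

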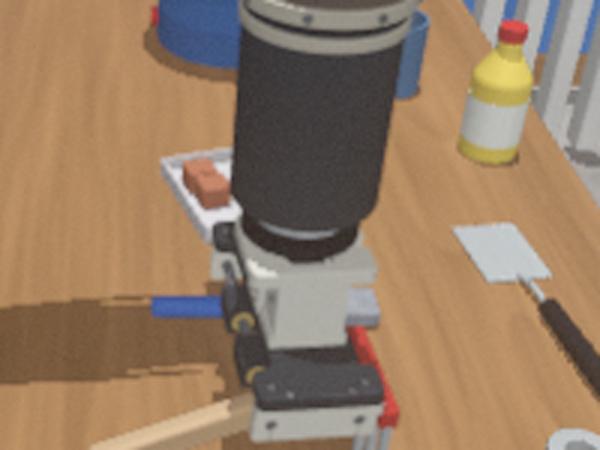

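Request:
apply_moves:
  commands:
    - {"grip": 1,"slide": [0,-0.001,0.002],"roll": 0}
    - {"grip": 1,"slide": [0,-0.002,0.004],"roll": 0}
    - {"grip": 1,"slide": [0,-0.002,0.006],"roll": 0}
    - {"grip": 1,"slide": [0,-0.002,0.007],"roll": 0}
    - {"grip": 1,"slide": [0,-0.002,0.007],"roll": 0}

```text
time_s: 14.88
tcp_pos: [0.5655, -0.1713, 0.0476]
eef_rot: [180.0, 0.0, -175.5]
contact_force: [-0.0, 0.2, -2.1]
gripper_width: 0.0174
```

```bash
python3 go.py .5655 -.1725 .0455 -175.45; python3 -c "
from plant import *
for i in range(3):
    p=capture('side');print(get_state()['contact_force'],get_state()['tcp_pos'])"
```

```text
t 14.875 tcp [ 0.5655 -0.1713  0.0476] rot [ 180.      0.   -175.45] F [-0.   0.2 -2.1] w 0.0174 j [  2.  23. -22.  -0. -45. -88.]
slide [ 0.0001 -0.0012  0.0021] len 0.002 roll -0.0
[ 0.17442452  0.77243232 -1.86600857] [ 0.56549143 -0.17131543  0.04759686]
[ 0.13711331  0.04480754 -0.88073592] [ 0.56552527 -0.17133033  0.04762538]
[ 0.03849964 -0.30908367 -1.86796411] [ 0.56551448 -0.1713103   0.04759604]
```

Still about 2 mm above the bench; lowering in fine steps.

Request:
apply_moves:
  commands:
    - {"grip": 1,"slide": [0,0,0.001],"roll": 0}
    - {"grip": 1,"slide": [0,0,0.0015],"roll": 0}
    - {"grip": 1,"slide": [0,0,0.002],"roll": 0}
    - {"grip": 1,"slide": [0,0,0.002],"roll": 0}

```text
time_s: 15.52
tcp_pos: [0.5655, -0.1713, 0.0456]
eef_rot: [-180.0, -0.0, -175.5]
contact_force: [-1.0, -0.5, -1.5]
gripper_width: 0.0178
```

```bash
python3 -c "
from plant import *
for i in range(3):
    p=capture('side');print(get_state()['contact_force'],get_state()['tcp_pos'])"
```

```text
[ 0.54413558 -0.61525427 -1.93094499] [ 0.56550885 -0.17133073  0.04557999]
[-0.28354732  0.12781385 -1.95345655] [ 0.56552703 -0.17130113  0.04557124]
[-0.38770957  0.41274382 -2.68673566] [ 0.56547633 -0.17130668  0.04554935]
```

Request:
apply_moves:
  commands:
    - {"grip": 1,"slide": [0,0,0.0005],"roll": 0}
    - {"grip": 1,"slide": [0,0,0.001],"roll": 0}
    - {"grip": 1,"slide": [0,0,0.001],"roll": 0}

```text
time_s: 16.05
tcp_pos: [0.5655, -0.1713, 0.0454]
eef_rot: [-180.0, 0.0, -175.4]
contact_force: [-3.3, 1.4, 7.1]
gripper_width: 0.0177
```

```bash
python3 -c "
from plant import *
for i in range(3):
    p=capture('side');print(get_state()['contact_force'],get_state()['tcp_pos'])"; python3 snap.py 13; python3 - <<'E'
from h import *
w=np.load("w_side.npz")
cv2.imwrite("pics/side13b.png",cv2.resize(w['p'][190:300,210:380],None,fx=4,fy=4,interpolation=cv2.INTER_CUBIC)[:,:,::-1])
E
```

```text
[-3.76278529  1.60623588  7.51561401] [ 0.56548753 -0.17133901  0.04540899]
[-3.49851343  1.65665934  6.28292961] [ 0.56549286 -0.17131513  0.04541448]
[-3.86067886  1.52809278  6.35739685] [ 0.56553418 -0.17130219  0.04542688]
```

View pics/side13b.png

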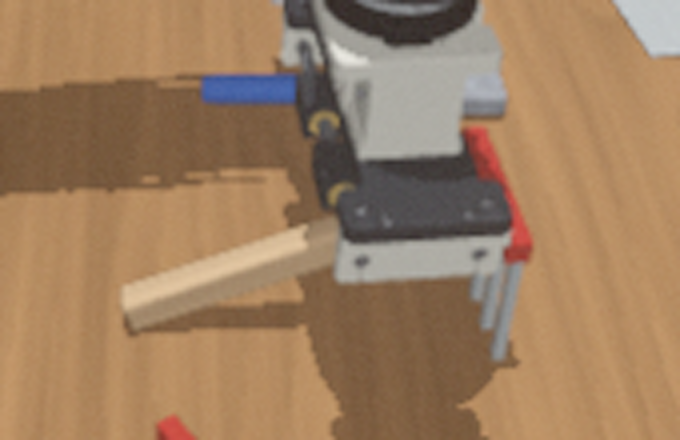

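Contact with the bench at about 7 N: tines and handle end are both down. I'll relieve it slightly and open.

Request:
apply_moves:
  commands:
    - {"grip": 1,"slide": [0,0,-0.0006],"roll": 0}
    - {"grip": 0.9,"slide": [0,0,-0.0006],"roll": 0}
    - {"grip": 0.7,"slide": [0,0,-0.0006],"roll": 0}
    - {"grip": 0.4,"slide": [0,0,-0.0006],"roll": 0}
    - {"grip": 0,"slide": [0,0,-0.0006],"roll": 0}

```text
time_s: 16.92
tcp_pos: [0.5655, -0.1713, 0.045]
eef_rot: [-180.0, -0.0, -175.5]
contact_force: [-0.0, 0.4, 0.1]
gripper_width: 0.0411
```

Request:
apply_moves:
  commands:
    - {"grip": 0,"slide": [0,0,0],"roll": 0}
    - {"grip": 0,"slide": [0,0,0],"roll": 0}
    - {"grip": 0,"slide": [0,0,0],"roll": 0}
    - {"grip": 0,"slide": [0,0,0],"roll": 0}
    - {"grip": 0,"slide": [0,0,0],"roll": 0}

```text
time_s: 17.55
tcp_pos: [0.5655, -0.1713, 0.0452]
eef_rot: [180.0, -0.0, -175.5]
contact_force: [-0.6, 0.1, 0.3]
gripper_width: 0.0865
```

Request:
apply_moves:
  commands:
    - {"grip": 0,"slide": [0,0,0],"roll": 0}
    - {"grip": 0,"slide": [0,0,-0.02],"roll": 0}
    - {"grip": 0,"slide": [0,0,-0.06],"roll": 0}
    - {"grip": 0,"slide": [0,0,-0.11],"roll": 0}
    - {"grip": 0,"slide": [0,0,-0.15],"roll": 0}

```text
time_s: 18.18
tcp_pos: [0.5657, -0.1714, 0.1973]
eef_rot: [-180.0, 0.1, -175.4]
contact_force: [0.8, -0.4, -0.4]
gripper_width: 0.0875
```

Request:
apply_moves:
  commands:
    - {"grip": 0,"slide": [0.035,-0.04,-0.02],"roll": 0}
    - {"grip": 0,"slide": [0.07,-0.08,-0.03],"roll": 0}
    - {"grip": 0,"slide": [0.11,-0.125,-0.03],"roll": 0}
    - {"grip": 0,"slide": [0.15,-0.17,-0.03],"roll": 0}
    - {"grip": 0,"slide": [0.185,-0.21,-0.03],"roll": 0}

```text
time_s: 18.8
tcp_pos: [0.3962, -0.3967, 0.2255]
eef_rot: [-180.0, 0.0, -175.5]
contact_force: [0.6, 0.5, -0.4]
gripper_width: 0.0876
```

Request:
apply_moves:
  commands:
    - {"grip": 0,"slide": [0.03,-0.04,0],"roll": 0}
    - {"grip": 0,"slide": [0.06,-0.08,0],"roll": 0}
    - {"grip": 0,"slide": [0.09,-0.12,0],"roll": 0}
    - {"grip": 0,"slide": [0.1,-0.14,0],"roll": 0}
    - {"grip": 0,"slide": [0.1,-0.14,0],"roll": 0}

```text
time_s: 19.42
tcp_pos: [0.3085, -0.5437, 0.2246]
eef_rot: [180.0, -0.0, -175.6]
contact_force: [-0.3, -0.4, -0.1]
gripper_width: 0.0875
```

```bash
python3 snap.py 14; python3 st.py; python3 - <<'E'
from h import *
for n in("top","side"):
    p=np.load(f"w_{n}.npz")['p'];cv2.imwrite(f"pics/{n}14f.png",p[:,:,::-1])
M={}
d=np.load("w_side.npz")['d']
for n in("top","side"):
    P=np.load(f"w_{n}.npz")['P']
    for b in cut_out("rake",n):
        c=P[b['mask']].mean(0)
        if abs(c[1]+.172)<.04 and n not in M: M[n]=b['mask'].astype(float)
print(fit(rake_parts(),M,(.627,-.165,4.6)))
P=np.load("w_top.npz")['P'];m=M["top"]>0;print('rake ztop',np.percentile(P[m][:,2],[2,50,98]))
E
python3 go.py .5 0 .2 -175
```

```text
top 314 px 185.0 164.0 z pct [0.0258 0.0301 0.0314 0.033 ] tray rect mm [-58.9   8.6] [31.7 61.6] 3.0
side 171 px 278.0 170.0 z pct [0.0115 0.0281 0.031  0.0323] tray rect mm [-61.6   6.4] [27.2 58.1] 1.8
(array([ 0.62802422, -0.16470579,  5.5028331 ]), np.float64(0.36657314076858516))
rake ztop [0.00033333 0.06622521 0.09914076]
t 19.625 tcp [ 0.3098 -0.542   0.2253] rot [ 1.8000e+02  1.0000e-02 -1.7539e+02] F [-0.3 -0.1  0. ] w 0.0875 j [-42.  16.  -6.  -0. -68. -43.]
slide [-0.2331  0.525   0.0253] len 0.575 roll -0.39
```

View pics/top14f.png

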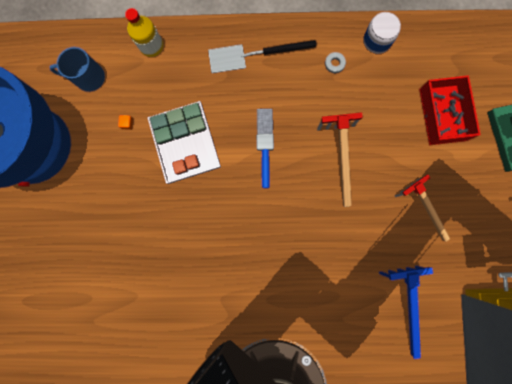

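View pics/side14f.png

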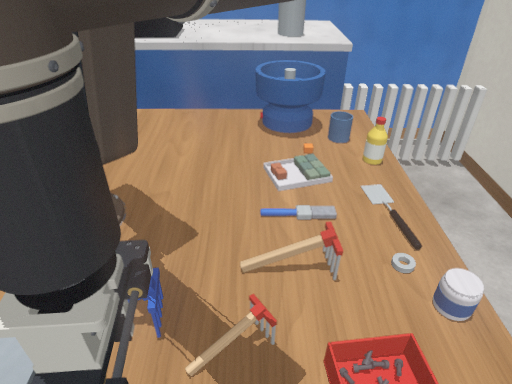

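View pics/top14.png

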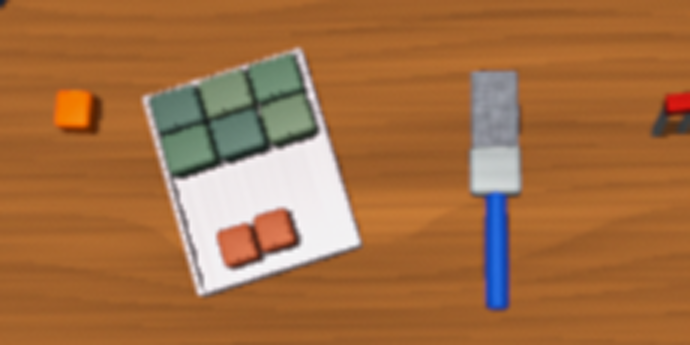

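Both stones lie flat in the strip at (178,166) and (192,161) in the top view. The green layer is intact, the rake stands where it was, and the arm is clear. Handing in.

```bash
python3 -c "
from plant import *
print(close_job())"
```

```text
the job is handed in; nothing more can be done
None
```

Both reddish-brown stones now lie flat on the floor of the bare strip, and the rake is back standing where I found it. I handed the job in at about 19.6 s of the 48 s allowed. No verdict is reported.

**Stones:** I drew each stone off the green layer with the rake's tines. Both dropped onto their small ends, with tops at about 36 mm, so I tipped them flat with one brisk push of the tines near the top. The gripper never touched them.

**Rake:** I set it down on its tines and handle end, let go and moved the arm clear. "Beside the tray" here means its original spot, about 0.4 m to the tray's right with the brush between them. I took "stand it back" to mean there.

**Last checks:**
- **Stones:** their tops measured about 31 mm with roughly 1 mm of camera bias, against 30 mm for the green layer. They lie side by side, and the six green stones look unmoved.
- **Rake pose:** it was fitted at (0.628, -0.165) m, the same place as at the start to within 1 mm, with the top of the head at about 98 mm. The yaw was fitted at 5.5° against 5.2° before, which is within the fit's error.
- **Forces:** the highest wrist force I read was about 8 N, when setting the rake down, and it was about zero at the end.
- **Disagreement:** mid-task the side camera placed the tines 3–5 mm further forward than the top-camera fit. This made no difference to the result.

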